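# Clear the weighing table: nest the bowls, stack the tubs

## Robot

A 6-joint arm with a two-finger parallel gripper is mounted at the origin on the work surface. World frame = base frame: x ahead of the robot, y to its left, z up, the work surface at z = 0. Lengths are in m, angles in degrees, forces in N, time in s.
With the tool pointing down it reaches from about 0.25 to 0.725 m from the base axis. Payload 9.7 kg.
Tool frame: the origin (TCP) lies midway between the tips of the shut fingers; the grasp point (between the pads) lies 19 mm behind it; z points along the fingers, y is the line along which they close (so a half turn about z gives the same grasp; the last joint's range is limited). The gripper opens to 85 mm and grips with 20 to 120 N. Pads are 22 mm wide; open, the fingers measure 114 mm over their backs; the gripper's body (76 mm by 85 mm) begins 54 mm behind the grasp point. The pads swing forward as they close: fully open they stand 13 mm farther back than shut.
Start: joints at [71.047, 4.979, 10.078, 95.1, 0, 90], TCP at [0.179, 0.52, 0.231] pointing down, gripper open.
Joint ranges: [-179.16, 179.16], [-48.56, 103.87], [-65.8, 70.77], [-126.05, 130.52], [-82.76, 87.17], [-180, 180]. Speed limits (degrees/s): [127.2, 127.2, 147.25, 180, 180, 180].

## Interface

Orientations are given as [roll, pitch, yaw] about the fixed x, y, z axes, in that order (R = Rz(yaw) Ry(pitch) Rx(roll)).
In Python, from workcell import readout, imaging, bot, spotter gives the robot as it stands.
- The arm moves only by the shell command python3 -m jog 'ROWS' [FORCE]. ROWS is JSON, a list of rows, each an object with "rotation": the turn, a rotation vector about the world's x, y, z in degrees, a list of three; "translation": the shift along the world's x, y, z in mm, a list of three; "grip": the finger opening in mm, from 0 to 85.4. In form: [{"rotation": [wx, wy, wz], "translation": [dx, dy, dz], "grip": grip}, ...]. A call has 1 to 20 rows; each row is the pose to reach, as a shift and turn from the pose commanded when the call began; what a row does not reach only later rows make up. A row lasts 1/10 s, in which the tool goes at most 50 mm and 8.59 degrees, less where a joint would pass 70% of its speed; a pose out of reach is approached as far as the arm can. A call with a gripper value outside its range is refused whole. The fingers move at their own pace and stop on an object; FORCE is the grip in N (left out, the last holds). Time passes only in rows, so rows that repeat a pose let the fingers close. It gives the time, the measured TCP pose, the force, the opening and the grip force at its end, in the units of the state.
- readout.get_obs(): the state, without advancing time (a new reading comes with each control period).
- imaging.camera(name): name is "side" or "top"; returns (picture, depth): 400x640x3 uint8, red, green, blue; 400x640 float32, m along the optical axis (not along the pixel's ray), 0 where there is no reading.
- imaging.camera_info(name): a dict with "vertical_fov" (degrees; the focal length in pixels is half the picture's height over the tangent of half this angle, whatever the lens; pixels are square), "cx", "cy" (the principal point, pixels), "extrinsics" (4x4, takes a point from camera to world coordinates). Camera axes: x right, y down, z forward; pixel columns grow to the right and rows downward; lengths in m; the calibration is good to about 2 mm. A picture is of the moment at which its call begins. camera_info takes no time and is no camera call.
- bot.job_done(): hands the job in; it is judged then, once.
Trained networks look in the newest picture that a camera, given by its name, has taken for a name from the list of things; names that differ only in an ending like _2 or _b are one class to them, and where a whole thing is asked for, a point or a joint stands for the part that bears it (a point fixed in the world has none). Each returns a list of dicts, best first, with "confidence" (0 to 1); they miss things now and then, are a little off and sometimes report something else, mostly with a low value. They report only what shows in the picture. A call takes as long as a camera call.
- spotter.spot_in(camera, target): "box" ([centre column, centre row, width, height] in pixels, round what is visible of it).
- spotter.mark_of(camera, target): "uv" ([column, row] in pixels: a listed point, or the origin of a listed thing).
The state is a dict: "time": time; "q": joint angles; "qd": joint speeds; "joint_efforts": joint torques, N m; "ee_pos": TCP position; "tcp_rot": TCP orientation; "wrist_force": force on the tool from outside, world axes, zero at the start; "torque": the same for the moment, N m; "opening": finger opening in m; "grasp_force": force on a finger pad.
Only numpy, scipy, OpenCV 4.12 (cv2) and the standard library are available. Lean on these libraries where they do the work, as an engineer would, in place of code of your own. Each camera call takes 0.05 s, during which the arm holds its last target. There are 200 camera calls.

## Task

The batch is weighed out, so clear the table: nest the loose steel bowls in size order, upright and each standing right down on the bottom of the next bigger one, in the biggest bowl, which stays on the blue board. Stack all four loose blue-lidded tubs, lids up, into one straight column on the tub that stands on the green board, each square with it and edges flush; that first tub stays on its board. Leave the jar and the spare lid on the weighing scale as they are.

Things in the scene. Friction and masses are not known exactly. Their poses are not given: they have to be found in the camera images.
- bowl_xl: The biggest stainless steel bowl, open at the top: conical, outer diameter 190 mm at the rim and 162 mm at the flat bottom, 60 mm high, wall 3 mm, bottom 4 mm thick. Origin: centre of the underside, z up. Stands loose on the blue board (about 0.45 kg) and stays there.
- bowl_l: The large stainless steel bowl, open at the top: conical, outer diameter 146 mm at the rim and 118 mm at the flat bottom, 66 mm high, wall 3 mm, bottom 4 mm thick. Origin: centre of the underside, z up.  Loose; standing upright on the table at the start; may be absent.
- bowl_m: The medium stainless steel bowl, open at the top: conical, outer diameter 102 mm at the rim and 74 mm at the flat bottom, 70 mm high, wall 3 mm, bottom 4 mm thick. Origin: centre of the underside, z up.  Loose; standing upright on the table at the start; may be absent.
- bowl_s: The small, cup-like stainless steel bowl, open at the top: conical, outer diameter 62 mm at the rim and 50 mm at the flat bottom, 74 mm high, wall 3 mm, bottom 4 mm thick. Origin: centre of the underside, z up.  Loose; standing upright on the table at the start; may be absent.
- bowl_board: Blue plastic board, 200 x 200 x 12 mm, fixed to the table, under the biggest bowl. Origin: centre of the underside.
- tub_board: Green plastic board, 124 x 90 x 12 mm, fixed to the table, under the first tub. Origin: centre of the underside; x along its long side.
- tub_base: The first tub of the column, same shape, size and colours as the loose tubs (100 x 60 x 42 mm, x long) but 0.6 kg; stands loose on the green board. Origin: centre of the underside.
- tub_1: Closed white plastic ingredient tub with a flat blue lid, a block 100 mm long (its x) x 60 mm wide (its y) x 42 mm high, about 0.25 kg. Origin: centre of the underside, z up. All four loose tubs are alike; this is number 1. Lies flat on the table at the start.
- tub_2: Closed white plastic ingredient tub with a flat blue lid, a block 100 mm long (its x) x 60 mm wide (its y) x 42 mm high, about 0.25 kg. Origin: centre of the underside, z up. All four loose tubs are alike; this is number 2. Lies flat on the table at the start.
- tub_3: Closed white plastic ingredient tub with a flat blue lid, a block 100 mm long (its x) x 60 mm wide (its y) x 42 mm high, about 0.25 kg. Origin: centre of the underside, z up. All four loose tubs are alike; this is number 3. Lies flat on the table at the start.
- tub_4: Closed white plastic ingredient tub with a flat blue lid, a block 100 mm long (its x) x 60 mm wide (its y) x 42 mm high, about 0.25 kg. Origin: centre of the underside, z up. All four loose tubs are alike; this is number 4. Lies flat on the table at the start.
- jar: Bystander: jar with a brass-coloured cap, 64 mm across, 85 mm high, standing on the black weighing scale (140 x 170 x 18 mm) beyond the work. Origin: centre of the underside.
- jar_lid: Bystander: loose brass-coloured jar lid, a disc 68 mm across and 12 mm thick, lying beside the jar on the scale. Origin: centre of the underside.

How it is judged:
By the outcome, as a careful person would: the job done as asked, in the order asked, and still so for the second after the job is handed in, with the robot touching nothing.
Of bowl_l, bowl_m, bowl_s only 2 to 3 are there at a start; the rules pass over those that are not, and their reading is None.
At some moment in a run one of bowl_l, bowl_m may be knocked a few centimetres aside while the robot is not near it.
It also fails if it takes over 208 s, if anything falls off the work surface, if the arm or the gripper's body presses on something with over 40 N, if the wrist force passes 120 N, or if a joint passes its speed limit or range.

## Working session

There is one attempt and no reset: what is moved stays moved. The work goes in short steps, Python scripts to look and compute and a shell command to move; the robot and the scene stay as the last step left them, time stands still between calls to the robot, and variables do not carry over. Pictures are saved under pics/ and viewed, at most 14 in all, crops included, and the job is handed in when it is done.

```bash
mkdir -p pics; ls
cat > h.py <<'E'
import numpy as np, cv2
from workcell import readout, imaging, bot, spotter
def cam(n, save=None):
    p,d=imaging.camera(n)
    if save: cv2.imwrite(f'pics/{save}.png',p[:,:,::-1])
    return p,d
def cloud(n,d):
    i=imaging.camera_info(n); f=200/np.tan(np.radians(i['vertical_fov']/2))
    v,u=np.mgrid[0:400,0:640]
    P=np.stack([(u-i['cx'])/f*d,(v-i['cy'])/f*d,d],-1)
    T=np.array(i['extrinsics']); return P@T[:3,:3].T+T[:3,3]
E
python3 - <<'E'
from h import *
print(readout.get_obs())
for n in('top','side'):
    print(imaging.camera_info(n)); p,d=cam(n,n+'0'); print((d>0).mean())
    np.save(n+'0.npy',d)
E
```

```text
pics
{'time': 0.0, 'q': array([ 7.10481604e+01,  5.00875299e+00,  1.00355096e+01,  9.50994961e+01,
       -7.97780231e-04,  9.00004250e+01]), 'qd': array([-0.13250037,  0.05033945,  0.0265817 ,  0.02128779,  0.01098791,
        0.01464304]), 'joint_efforts': array([-1.58158393e-03, -5.20386672e+01,  4.64801860e+01,  1.62216002e-02,
        8.32992282e-05, -3.04274600e-06]), 'ee_pos': array([0.17855584, 0.51997104, 0.23061504]), 'tcp_rot': array([-1.79927260e+02,  7.98319129e-04,  1.61047736e+02]), 'wrist_force': array([ 0.99867952,  0.41151086, -0.77080746]), 'torque': array([0.02501918, 0.03426815, 0.04371045]), 'grasp_force': 0.0, 'opening': 0.08528222742159992}
{'vertical_fov': 57.75188784485729, 'cx': 322.72276011013065, 'cy': 199.54395846173816, 'extrinsics': array([[-0.04920312, -0.9758803 ,  0.21268918,  0.38385061],
       [-0.99877038,  0.04936676, -0.00454452, -0.01217672],
       [-0.00606486, -0.21265126, -0.97710934,  1.07725221],
       [ 0.        ,  0.        ,  0.        ,  1.        ]])}
0.996140625
{'vertical_fov': 53.60354451151112, 'cx': 316.5837615993686, 'cy': 195.3110045091194, 'extrinsics': array([[ 0.97002423, -0.16826822,  0.17532483,  0.40766894],
       [-0.24287984, -0.64787941,  0.72198452, -0.83739198],
       [-0.0078977 , -0.74292535, -0.66932768,  0.83377846],
       [ 0.        ,  0.        ,  0.        ,  1.        ]])}
0.99598046875
```

View pics/top0.png

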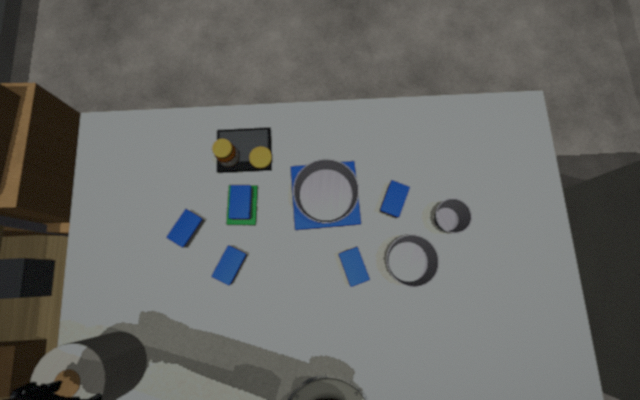

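View pics/side0.png

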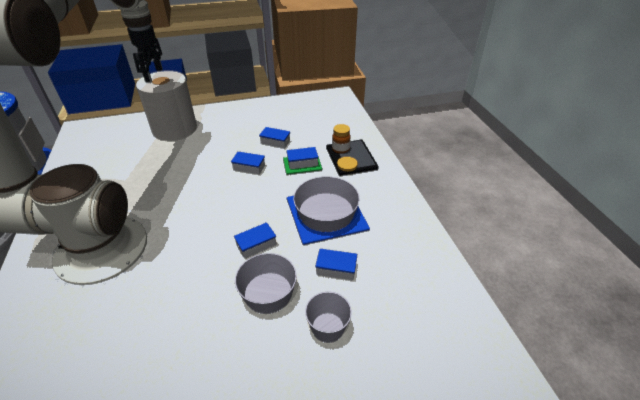

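The top view shows xl at (325,192) on the blue board, l at (410,260), m at (451,216), loose tubs at (185,228), (230,265), (354,267) and (395,199), and the base tub at (241,202). No small bowl is visible, and there is an unexplained cylinder at lower left (side view: (165,105)). I'll measure everything.

```bash
cat >> h.py <<'E'
def tubs(n,p,d,lo=.03,hi=.30):
    W=cloud(n,d); hsv=cv2.cvtColor(p,cv2.COLOR_RGB2HSV)
    m=(hsv[...,0]>100)&(hsv[...,0]<130)&(hsv[...,1]>120)&(W[...,2]>lo)&(W[...,2]<hi)&(W[...,0]>.1)&(W[...,0]<.85)&(abs(W[...,1])<.7)
    k,l,st,c=cv2.connectedComponentsWithStats(m.astype(np.uint8))
    out=[]
    for i in range(1,k):
        if st[i,4]<60: continue
        q=W[l==i]; z=np.median(q[:,2]); q=q[abs(q[:,2]-z)<.008]
        (cx,cy),(w,h),a=cv2.minAreaRect((q[:,:2]*1000).astype(np.float32))
        if w<h: a+=90
        out.append((c[i].round(),round(cx,1),round(cy,1),round(z*1000,1),round(max(w,h),1),round(min(w,h),1),round((a+90)%180-90,1)))
    return out
def bowl(n,d,x,y,r,H,zb=0):
    """circle fit to rim: highest points near nominal"""
    from scipy.optimize import least_squares
    W=cloud(n,d).reshape(-1,3); 
    for _ in range(4):
        rr=np.hypot(W[:,0]-x,W[:,1]-y)
        q=W[(abs(W[:,2]-zb-H)<.006)&(abs(rr-r)<.03)]
        s=least_squares(lambda t:np.hypot(q[:,0]-t[0],q[:,1]-t[1])-r+.0015,[x,y],loss='soft_l1',f_scale=.002).x
        x,y=s
    rr=np.hypot(q[:,0]-x,q[:,1]-y)
    return (s*1000).round(1),len(q),round(np.median(rr)*1000,1),round(np.median(q[:,2])*1000,1)
E
python3 - <<'E'
from h import *
for n in('top','side'):
    p=cv2.imread(f'pics/{n}0.png')[:,:,::-1].copy(); d=np.load(n+'0.npy'); W=cloud(n,d)
    print(n); [print(t) for t in tubs(n,p,d)]
    px={'top':{'xl':(325,192),'l':(408,261),'m':(449,216)},'side':{'xl':(327,203),'l':(267,282),'m':(328,315)}}[n]
    for b,(r,H,zb) in {'xl':(.095,.06,.012),'l':(.073,.066,0),'m':(.051,.07,0)}.items():
        u,v=px[b]; w=W[v,u]; print(b,w.round(3),bowl(n,d,w[0],w[1],r,H,zb))
    for u,v in [(60,385),(80,350),(120,345),(100,370)] if n=='top' else [(165,105),(165,120),(165,80),(180,130),(150,95)]: print(u,v,W[v,u].round(3))
for t in('bowl_s','bowl_l','bowl_m','bowl_xl'):
    for n in('top','side'): print(t,n,spotter.spot_in(n,t)[:2])
E
```

```text
top
(array([394., 199.]), 603.1, -226.8, np.float64(40.8), 97.9, 56.9, -24.9)
(array([240., 202.]), 613.7, 223.8, np.float64(53.2), 98.3, 57.9, -3.3)
(array([184., 228.]), 547.2, 386.2, np.float64(41.4), 96.7, 58.0, -33.8)
(array([229., 265.]), 435.3, 257.7, np.float64(41.3), 95.6, 57.3, -28.8)
(array([354., 266.]), 413.6, -94.3, np.float64(41.2), 95.7, 55.5, 17.2)
xl [ 0.639 -0.025  0.011] (array([630.5, -26.1]), 287, np.float64(92.3), np.float64(70.1))
l [ 0.422 -0.257  0.003] (array([ 421.5, -254. ]), 250, np.float64(70.5), np.float64(64.3))
m [ 0.548 -0.392  0.003] (array([ 540. , -381.1]), 162, np.float64(48.7), np.float64(68.0))
60 385 [0.191 0.56  0.246]
80 350 [0.252 0.554 0.199]
120 345 [0.244 0.519 0.097]
100 370 [0.208 0.504 0.201]
side
(array([275., 134.]), 548.1, 383.1, np.float64(41.1), 99.3, 64.9, -33.4)
(array([302., 154.]), 614.9, 221.2, np.float64(52.9), 97.5, 62.3, -3.7)
(array([248., 159.]), 436.0, 256.8, np.float64(41.1), 100.7, 65.4, -29.7)
(array([254., 236.]), 413.9, -98.2, np.float64(41.5), 98.3, 62.4, 17.0)
(array([336., 260.]), 604.3, -231.9, np.float64(41.
[... 629 characters left out ...]
'box': [266.6, 283.7, 61.3, 63.2], 'confidence': 0.57}]
bowl_l top [{'box': [412.2, 262.0, 55.4, 50.7], 'confidence': 0.86}, {'box': [452.4, 216.9, 38.1, 35.1], 'confidence': 0.86}]
bowl_l side [{'box': [330.1, 317.6, 47.1, 51.7], 'confidence': 0.8}, {'box': [266.6, 283.7, 61.3, 63.2], 'confidence': 0.57}]
bowl_m top [{'box': [412.2, 262.0, 55.4, 50.7], 'confidence': 0.86}, {'box': [452.4, 216.9, 38.1, 35.1], 'confidence': 0.86}]
bowl_m side [{'box': [330.1, 317.6, 47.1, 51.7], 'confidence': 0.8}, {'box': [266.6, 283.7, 61.3, 63.2], 'confidence': 0.57}]
bowl_xl top [{'box': [326.0, 189.8, 70.8, 63.9], 'confidence': 0.89}]
bowl_xl side [{'box': [325.4, 204.6, 66.0, 56.1], 'confidence': 0.61}]
```

```bash
python3 -m jog '[{"rotation":[0,0,0],"translation":[0,0,40],"grip":60},{"rotation":[0,0,0],"translation":[0,0,80],"grip":40},{"rotation":[0,0,-71],"translation":[200,-420,80],"grip":40},{"rotation":[0,0,-71],"translation":[200,-420,80],"grip":40},{"rotation":[0,0,-71],"translation":[200,-420,80],"grip":40},{"rotation":[0,0,-71],"translation":[200,-420,80],"grip":40},{"rotation":[0,0,-71],"translation":[200,-420,80],"grip":40},{"rotation":[0,0,-71],"translation":[200,-420,80],"grip":40},{"rotation":[0,0,-71],"translation":[200,-420,80],"grip":40},{"rotation":[0,0,-71],"translation":[200,-420,80],"grip":40},{"rotation":[0,0,-71],"translation":[200,-420,80],"grip":40},{"rotation":[0,0,-71],"translation":[200,-420,80],"grip":40},{"rotation":[0,0,-71],"translation":[200,-420,80],"grip":40}]' 60
python3 - <<'E'
from h import *
for n in('top','side'): cam(n,n+'1')
E
```

```text
time: 1.8
ee_pos: [0.3793, 0.0983, 0.3113]
tcp_rot: [180.0, 0.0, 89.8]
wrist_force: [0.6, 0.2, 0.2]
opening: 0.0399
grasp_force: 0.0
```

View pics/top1.png

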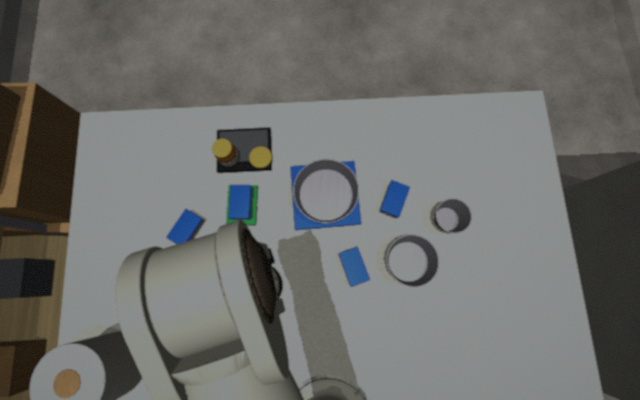

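View pics/side1.png

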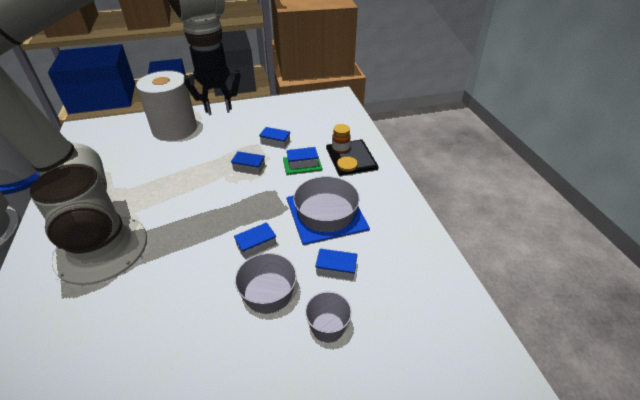

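Only a paper roll stands at top-image lower left (70,380), and no small bowl shows in either view. On to bowl_l (410,260).

```bash
python3 -m jog '[{"rotation":[0,-12,0],"translation":[-24,-354,-100],"grip":40},{"rotation":[0,-12,0],"translation":[-24,-354,-100],"grip":40},{"rotation":[0,-12,0],"translation":[-24,-354,-100],"grip":40},{"rotation":[0,-12,0],"translation":[-24,-354,-100],"grip":40},{"rotation":[0,-12,0],"translation":[-24,-354,-100],"grip":40},{"rotation":[0,-12,0],"translation":[-24,-354,-100],"grip":40},{"rotation":[0,-12,0],"translation":[-24,-354,-100],"grip":40},{"rotation":[0,-12,0],"translation":[-24,-354,-100],"grip":40},{"rotation":[0,-12,0],"translation":[-24,-354,-100],"grip":40},{"rotation":[0,-12,0],"translation":[-24,-354,-150],"grip":40},{"rotation":[0,-12,0],"translation":[-24,-354,-190],"grip":40},{"rotation":[0,-12,0],"translation":[-24,-354,-190],"grip":40}]' 60
python3 - <<'E'
from h import *
p,d=cam('side','side2'); print(bowl('side',d,.422,-.257,.073,.066)); print(bowl('side',d,.54,-.385,.051,.07))
p,d=cam('top','top2')
E
```

```text
time: 3.1
ee_pos: [0.3531, -0.2504, 0.1164]
tcp_rot: [168.3, -0.3, 90.2]
wrist_force: [-0.8, 0.6, -0.9]
opening: 0.0403
grasp_force: 0.0
(array([ 422. , -257.8]), 350, np.float64(70.4), np.float64(64.5))
(array([ 540.1, -384.9]), 292, np.float64(48.7), np.float64(68.6))
```

View pics/side2.png

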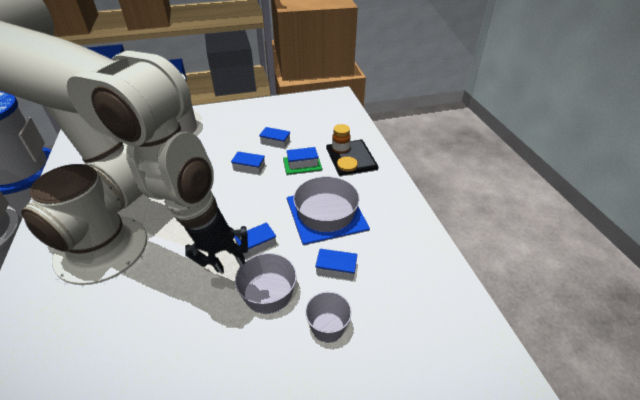

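The gripper hangs over bowl_l's near rim (240,265) and the bowl has not moved, so I'll descend and pinch.

```bash
python3 -m jog '[{"rotation":[0,0,0],"translation":[0,0,-30],"grip":40},{"rotation":[0,0,0],"translation":[0,0,-55],"grip":40},{"rotation":[0,0,0],"translation":[0,0,-79],"grip":40},{"rotation":[0,0,0],"translation":[0,0,-79],"grip":40},{"rotation":[0,0,0],"translation":[0,0,-79],"grip":40}]'
python3 -m jog '[{"rotation":[0,0,0],"translation":[0,0,0],"grip":20},{"rotation":[0,0,0],"translation":[0,0,0],"grip":0},{"rotation":[0,0,0],"translation":[0,0,0],"grip":0},{"rotation":[0,0,0],"translation":[0,0,0],"grip":0},{"rotation":[0,0,0],"translation":[0,0,0],"grip":0},{"rotation":[0,0,0],"translation":[0,0,0],"grip":0},{"rotation":[0,0,0],"translation":[0,0,0],"grip":0},{"rotation":[0,0,0],"translation":[0,0,0],"grip":0}]' 60
python3 -m jog '[{"rotation":[0,0,0],"translation":[0,0,10],"grip":0},{"rotation":[0,0,0],"translation":[0,0,25],"grip":0},{"rotation":[0,0,0],"translation":[0,0,40],"grip":0},{"rotation":[0,0,0],"translation":[0,0,60],"grip":0},{"rotation":[0,0,0],"translation":[0,0,80],"grip":0},{"rotation":[0,0,0],"translation":[0,0,100],"grip":0},{"rotation":[0,0,0],"translation":[0,0,120],"grip":0},{"rotation":[0,0,0],"translation":[0,0,120],"grip":0},{"rotation":[0,0,0],"translation":[0,0,120],"grip":0},{"rotation":[0,0,0],"translation":[0,0,120],"grip":0}]'
python3 - <<'E'
from h import *
p,d=cam('side','side3'); W=cloud('side',d)
print(readout.get_obs()['ee_pos'],readout.get_obs()['tcp_rot'])
# rim of held bowl: circle-ish points z .17-.21
q=W[(W[...,2]>.08)&(W[...,2]<.20)&(W[...,0]>.38)&(W[...,0]<.52)&(abs(W[...,1]+.256)<.09)]
print(len(q), np.percentile(q,[1,50,99],axis=0).round(3))
E
```

```text
time: 3.7
ee_pos: [0.3559, -0.2543, 0.0451]
tcp_rot: [167.9, 0.1, 90.1]
wrist_force: [0.9, -0.3, 0.0]
opening: 0.0399
grasp_force: 0.0
time: 4.5
ee_pos: [0.3562, -0.2544, 0.0444]
tcp_rot: [167.8, 0.1, 90.1]
wrist_force: [2.6, 2.0, 5.7]
opening: 0.0014
grasp_force: 59.0
time: 5.5
ee_pos: [0.3542, -0.2535, 0.1612]
tcp_rot: [168.1, -0.0, 90.0]
wrist_force: [0.3, 0.3, -2.5]
opening: 0.0014
grasp_force: 59.0
[ 0.35417829 -0.25349268  0.16112126] [ 1.68083288e+02 -5.41396177e-02  9.00415013e+01]
2713 [[ 0.381 -0.33   0.118]
 [ 0.43  -0.235  0.138]
 [ 0.487 -0.191  0.183]]
```

View pics/side3.png

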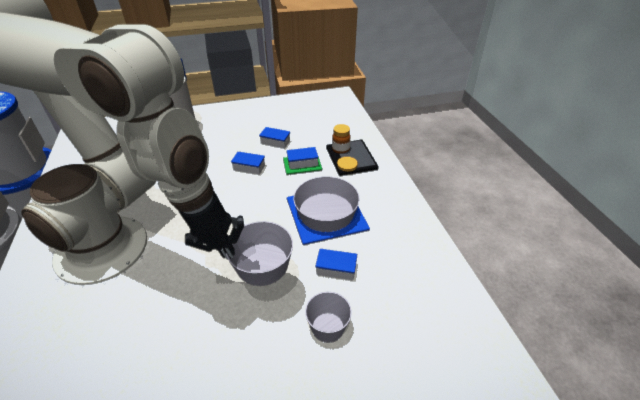

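Bowl_l is held level at (262,250), so I'll carry it over the big bowl.

```bash
python3 -m jog '[{"rotation":[0,0,0],"translation":[30,30,0],"grip":0},{"rotation":[0,0,0],"translation":[60,60,0],"grip":0},{"rotation":[0,0,0],"translation":[90,95,0],"grip":0},{"rotation":[0,0,0],"translation":[120,127,0],"grip":0},{"rotation":[0,0,0],"translation":[150,160,0],"grip":0},{"rotation":[0,0,0],"translation":[180,190,0],"grip":0},{"rotation":[0,0,0],"translation":[205,215,0],"grip":0},{"rotation":[0,0,0],"translation":[214,227,0],"grip":0},{"rotation":[0,0,0],"translation":[214,227,0],"grip":0},{"rotation":[0,0,0],"translation":[214,227,0],"grip":0},{"rotation":[0,0,0],"translation":[214,227,0],"grip":0}]'
python3 - <<'E'
from h import *
for n in('side','top'):
    p,d=cam(n,n+'4')
    for z in(.112,.116,.120): print(n,z,bowl(n,d,.632,-.028,.073,.066,z))
    W=cloud(n,d);q=W[(W[...,2]>.16)&(W[...,2]<.2)&(abs(W[...,0]-.65)<.07)&(abs(W[...,1]+.03)<.09)]
    A=np.c_[q[:,:2]-[.632,-.028],np.ones(len(q))]; print(len(q),np.linalg.lstsq(A,q[:,2],rcond=None)[0].round(3))
E
```

```text
time: 6.65
ee_pos: [0.5679, -0.0278, 0.1621]
tcp_rot: [168.0, 0.0, 90.0]
wrist_force: [-0.6, -0.7, -1.5]
opening: 0.0013
grasp_force: 59.0
side 0.112 (array([631.3, -35.4]), 372, np.float64(70.1), np.float64(178.8))
side 0.116 (array([631.6, -35.5]), 295, np.float64(70.5), np.float64(180.8))
side 0.12 (array([631.9, -35.5]), 194, np.float64(70.8), np.float64(182.7))
601 [ 0.033 -0.013  0.172]
top 0.112 (array([629.7, -32. ]), 175, np.float64(71.2), np.float64(179.2))
top 0.116 (array([630.3, -32. ]), 145, np.float64(71.5), np.float64(181.1))
top 0.12 (array([631., -32.]), 93, np.float64(71.4), np.float64(182.1))
332 [0.038 0.01  0.172]
```

```bash
python3 -m jog '[{"rotation":[0,0,0],"translation":[3,6,-20],"grip":0},{"rotation":[0,0,0],"translation":[3,6,-45],"grip":0},{"rotation":[0,0,0],"translation":[3,6,-70],"grip":0},{"rotation":[0,0,0],"translation":[3,6,-85],"grip":0},{"rotation":[0,0,0],"translation":[3,6,-93],"grip":0},{"rotation":[0,0,0],"translation":[3,6,-95],"grip":0},{"rotation":[0,0,0],"translation":[3,6,-95],"grip":0},{"rotation":[0,0,0],"translation":[3,6,-95],"grip":0}]'
python3 -m jog '[{"rotation":[0,0,0],"translation":[0,0,-1],"grip":0},{"rotation":[0,0,0],"translation":[0,0,-2],"grip":0},{"rotation":[0,0,0],"translation":[0,0,-3],"grip":0},{"rotation":[0,0,0],"translation":[0,0,-3],"grip":0}]'
```

```text
time: 7.55
ee_pos: [0.5723, -0.0209, 0.0685]
tcp_rot: [167.9, 0.0, 90.0]
wrist_force: [-0.3, -1.1, -1.5]
opening: 0.0016
grasp_force: 59.1
time: 7.95
ee_pos: [0.5716, -0.0208, 0.0641]
tcp_rot: [168.0, 0.0, 90.1]
wrist_force: [0.3, 1.2, -1.7]
opening: 0.0015
grasp_force: 59.1
```

```bash
python3 -m jog '[{"rotation":[0,0,0],"translation":[0,0,-1],"grip":0},{"rotation":[0,0,0],"translation":[0,0,-2],"grip":0},{"rotation":[0,0,0],"translation":[0,0,-3],"grip":0},{"rotation":[0,0,0],"translation":[0,0,-4],"grip":0},{"rotation":[0,0,0],"translation":[0,0,-4],"grip":0}]'
```

```text
time: 8.45
ee_pos: [0.5718, -0.0207, 0.0608]
tcp_rot: [168.0, 0.0, 90.1]
wrist_force: [-1.6, 0.7, 3.0]
opening: 0.0014
grasp_force: 59.9
```

Contact: the force has turned upward at the expected height. I'll release with a small opening and retreat along the wall.

```bash
python3 -m jog '[{"rotation":[0,0,0],"translation":[0,0,0],"grip":8},{"rotation":[0,0,0],"translation":[0,0,0],"grip":8},{"rotation":[0,0,0],"translation":[0,0,0],"grip":8},{"rotation":[0,0,0],"translation":[-2,0,10],"grip":8},{"rotation":[0,0,0],"translation":[-4,0,20],"grip":8},{"rotation":[0,0,0],"translation":[-8,0,40],"grip":8},{"rotation":[0,0,0],"translation":[-30,-40,90],"grip":40},{"rotation":[0,0,0],"translation":[-80,-90,100],"grip":40},{"rotation":[0,0,0],"translation":[-100,-130,100],"grip":40},{"rotation":[0,0,0],"translation":[-100,-180,100],"grip":40},{"rotation":[0,0,0],"translation":[-100,-220,100],"grip":40},{"rotation":[0,0,0],"translation":[-100,-220,100],"grip":40}]'
python3 - <<'E'
from h import *
for n in('side','top'):
    p,d=cam(n,n+'5')
    print(n,'l',bowl(n,d,.633,-.028,.073,.066,.016),'xl',bowl(n,d,.631,-.028,.095,.06,.012),'m',bowl(n,d,.54,-.383,.051,.07))
E
```

```text
time: 9.65
ee_pos: [0.4709, -0.2446, 0.1619]
tcp_rot: [167.9, 0.1, 89.8]
wrist_force: [-0.3, 0.4, 0.6]
opening: 0.0402
grasp_force: 0.0
side l (array([635.8, -28. ]), 236, np.float64(70.6), np.float64(80.2)) xl (array([628. , -32.3]), 493, np.float64(88.2), np.float64(70.7)) m (array([ 540., -385.]), 297, np.float64(48.6), np.float64(68.7))
top l (array([635.2, -24.3]), 217, np.float64(70.5), np.float64(80.7)) xl (array([627.9, -26.1]), 454, np.float64(90.5), np.float64(70.5)) m (array([ 539. , -381.5]), 102, np.float64(48.9), np.float64(68.2))
```

View pics/side5.png

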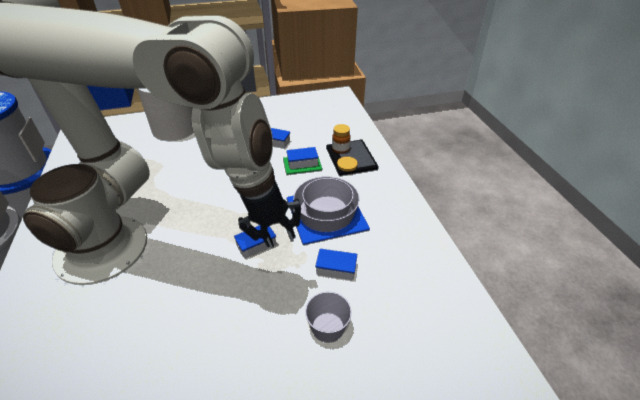

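Bowl_l is seated inside the big bowl at (330,200): its rim reads 80.4 mm, and the fits read about 1.5 mm low against the expected 82. Next is bowl_m at (328,315).

```bash
python3 -m jog '[{"rotation":[0,0,0],"translation":[24,-40,0],"grip":40},{"rotation":[0,0,0],"translation":[24,-80,0],"grip":40},{"rotation":[0,0,0],"translation":[24,-120,-20],"grip":40},{"rotation":[0,0,0],"translation":[24,-139,-40],"grip":40},{"rotation":[0,0,0],"translation":[24,-139,-60],"grip":40},{"rotation":[0,0,0],"translation":[24,-139,-60],"grip":40},{"rotation":[0,0,0],"translation":[24,-139,-60],"grip":40},{"rotation":[0,0,0],"translation":[24,-139,-60],"grip":40},{"rotation":[0,0,0],"translation":[24,-139,-60],"grip":40}]'
python3 - <<'E'
from h import *
for n in('side','top'):
    p,d=cam(n,n+'6')
    print(n,'m',bowl(n,d,.54,-.383,.051,.07))
    q=cloud(n,d); k=(q[...,2]>.02)&(q[...,2]<.12)&(q[...,0]>.3)&(q[...,0]<.75)&(q[...,1]<-.1)
print(readout.get_obs()['ee_pos'])
E
```

```text
time: 10.65
ee_pos: [0.4964, -0.3795, 0.1021]
tcp_rot: [167.9, 0.1, 90.1]
wrist_force: [-1.1, 0.2, 0.1]
opening: 0.04
grasp_force: 0.0
side m (array([ 539.9, -384.8]), 265, np.float64(48.8), np.float64(68.6))
top m (array([ 539.9, -381.6]), 116, np.float64(48.7), np.float64(68.3))
[ 0.49613679 -0.37969105  0.10151021]
```

```bash
python3 -m jog '[{"rotation":[0,0,0],"translation":[0,-3,-20],"grip":40},{"rotation":[0,0,0],"translation":[0,-3,-40],"grip":40},{"rotation":[0,0,0],"translation":[0,-3,-56],"grip":40},{"rotation":[0,0,0],"translation":[0,-3,-56],"grip":20},{"rotation":[0,0,0],"translation":[0,-3,-56],"grip":0},{"rotation":[0,0,0],"translation":[0,-3,-56],"grip":0},{"rotation":[0,0,0],"translation":[0,-3,-56],"grip":0},{"rotation":[0,0,0],"translation":[0,-3,-56],"grip":0},{"rotation":[0,0,0],"translation":[0,-3,-56],"grip":0},{"rotation":[0,0,0],"translation":[0,-3,-56],"grip":0}]'
python3 -m jog '[{"rotation":[0,0,0],"translation":[0,0,15],"grip":0},{"rotation":[0,0,0],"translation":[0,0,40],"grip":0},{"rotation":[0,0,0],"translation":[0,0,70],"grip":0},{"rotation":[0,0,0],"translation":[0,0,100],"grip":0},{"rotation":[0,0,0],"translation":[0,0,130],"grip":0},{"rotation":[0,0,0],"translation":[30,40,130],"grip":0},{"rotation":[0,0,0],"translation":[50,80,130],"grip":0},{"rotation":[0,0,0],"translation":[70,130,130],"grip":0},{"rotation":[0,0,0],"translation":[90,180,130],"grip":0},{"rotation":[0,0,0],"translation":[96,230,130],"grip":0},{"rotation":[0,0,0],"translation":[96,280,130],"grip":0},{"rotation":[0,0,0],"translation":[96,330,130],"grip":0},{"rotation":[0,0,0],"translation":[96,357,130],"grip":0},{"rotation":[0,0,0],"translation":[96,357,130],"grip":0},{"rotation":[0,0,0],"translation":[96,357,130],"grip":0},{"rotation":[0,0,0],"translation":[96,357,130],"grip":0}]'
python3 - <<'E'
from h import *
for n in('side','top'):
    p,d=cam(n,n+'7')
    for z in(.122,.126,.130): print(n,z,bowl(n,d,.637,-.026,.051,.07,z))
    print('l',bowl(n,d,.635,-.026,.073,.066,.016))
    W=cloud(n,d)
E
```

```text
time: 11.75
ee_pos: [0.4962, -0.3834, 0.0457]
tcp_rot: [167.9, 0.1, 90.0]
wrist_force: [-1.0, -0.8, 5.2]
opening: 0.0023
grasp_force: 56.8
time: 13.35
ee_pos: [0.5916, -0.0266, 0.1746]
tcp_rot: [168.0, 0.0, 90.0]
wrist_force: [0.8, 0.4, -1.5]
opening: 0.0028
grasp_force: 57.0
side 0.122 (array([631.8, -25.9]), 241, np.float64(48.5), np.float64(192.4))
side 0.126 (array([632.7, -26.1]), 232, np.float64(48.8), np.float64(196.0))
side 0.13 (array([633.1, -26.2]), 168, np.float64(48.9), np.float64(197.7))
l (array([636. , -27.3]), 170, np.float64(70.7), np.float64(80.6))
top 0.122 (array([637., -26.]), 0, np.float64(nan), np.float64(nan))
top 0.126 (array([637., -26.]), 0, np.float64(nan), np.float64(nan))
top 0.13 (array([637., -26.]), 0, np.float64(nan), np.float64(nan))
l (array([635., -26.]), 0, np.float64(nan), np.float64(nan))
  return _methods._mean(a, axis=axis, dtype=dtype,
  ret = ret.dtype.type(ret / rcount)
```

View pics/side7.png

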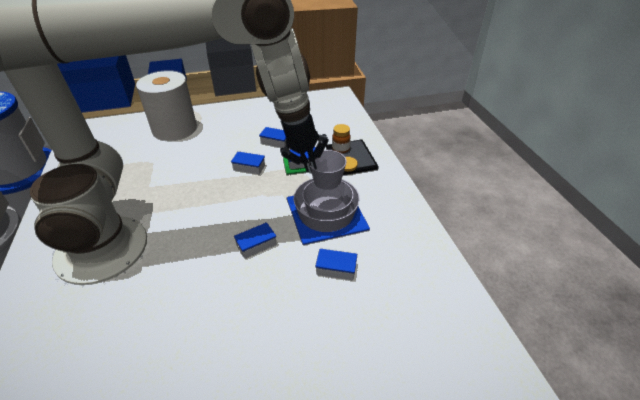

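Bowl_m is held over the nest at (328,168), 3–4 mm short in x. Lowering it to about 109 mm below here.

```bash
python3 -m jog '[{"rotation":[0,0,0],"translation":[5,-1,-20],"grip":0},{"rotation":[0,0,0],"translation":[5,-1,-45],"grip":0},{"rotation":[0,0,0],"translation":[5,-1,-70],"grip":0},{"rotation":[0,0,0],"translation":[5,-1,-90],"grip":0},{"rotation":[0,0,0],"translation":[5,-1,-100],"grip":0},{"rotation":[0,0,0],"translation":[5,-1,-104],"grip":0},{"rotation":[0,0,0],"translation":[5,-1,-105],"grip":0},{"rotation":[0,0,0],"translation":[5,-1,-106],"grip":0},{"rotation":[0,0,0],"translation":[5,-1,-107],"grip":0},{"rotation":[0,0,0],"translation":[5,-1,-107],"grip":0}]'
python3 -m jog '[{"rotation":[0,0,0],"translation":[0,0,-1],"grip":0},{"rotation":[0,0,0],"translation":[0,0,-2],"grip":0},{"rotation":[0,0,0],"translation":[0,0,-2],"grip":0}]'
```

```text
time: 14.45
ee_pos: [0.5969, -0.0268, 0.0679]
tcp_rot: [167.9, 0.0, 90.1]
wrist_force: [-0.0, 0.5, -2.1]
opening: 0.0028
grasp_force: 57.0
time: 14.75
ee_pos: [0.5969, -0.0269, 0.0658]
tcp_rot: [168.0, 0.0, 90.0]
wrist_force: [-1.4, -0.4, 2.9]
opening: 0.002
grasp_force: 57.5
```

```bash
python3 -m jog '[{"rotation":[0,0,0],"translation":[0,0,0],"grip":9},{"rotation":[0,0,0],"translation":[0,0,0],"grip":9},{"rotation":[0,0,0],"translation":[0,0,0],"grip":9},{"rotation":[0,0,0],"translation":[-2,0,10],"grip":9},{"rotation":[0,0,0],"translation":[-4,0,20],"grip":9},{"rotation":[0,0,0],"translation":[-8,0,40],"grip":9},{"rotation":[0,0,0],"translation":[-20,-10,80],"grip":30},{"rotation":[0,12,0],"translation":[-60,-50,80],"grip":85},{"rotation":[0,12,0],"translation":[-100,-70,80],"grip":85},{"rotation":[0,12,0],"translation":[-150,-80,80],"grip":85},{"rotation":[0,12,0],"translation":[-183,-80,80],"grip":85},{"rotation":[0,12,0],"translation":[-183,-80,80],"grip":85},{"rotation":[0,12,0],"translation":[-183,-80,80],"grip":85},{"rotation":[0,12,0],"translation":[-183,-80,80],"grip":85}]'
python3 - <<'E'
from h import *
o=readout.get_obs(); print(o['q'].round(1),o['ee_pos'],o['tcp_rot'])
for n in('side','top'):
    p,d=cam(n,n+'8')
    print(n,'m',bowl(n,d,.638,-.027,.051,.07,.02),'l',bowl(n,d,.635,-.026,.073,.066,.016))
    [print(t) for t in tubs(n,p,d)]
E
```

```text
time: 16.15
ee_pos: [0.4144, -0.1068, 0.146]
tcp_rot: [179.9, 0.0, 90.1]
wrist_force: [0.3, -0.3, 0.0]
opening: 0.0846
grasp_force: 0.0
[-14.5 -12.8 -16.1  86.6   0.   75.5] [ 0.41437957 -0.106836    0.14602653] [1.79916889e+02 1.84352160e-02 9.00600263e+01]
side m (array([639.4, -27.8]), 177, np.float64(48.8), np.float64(87.6)) l (array([635. , -28.7]), 461, np.float64(67.4), np.float64(80.8))
(array([274., 134.]), 548.8, 383.7, np.float64(40.8), 97.9, 64.2, -30.7)
(array([302., 154.]), 615.7, 221.2, np.float64(53.0), 97.3, 63.8, -3.8)
(array([254., 236.]), 413.8, -98.2, np.float64(41.5), 98.8, 62.0, 18.6)
(array([336., 260.]), 604.4, -230.7, np.float64(41.5), 98.4, 62.0, -23.9)
top m (array([638.6, -24.4]), 145, np.float64(48.7), np.float64(88.5)) l (array([633.2, -24.2]), 337, np.float64(69.1), np.float64(80.9))
(array([394., 198.]), 603.1, -226.8, np.float64(40.9), 98.2, 56.6, -24.9)
(array([240., 202.]), 614.0, 223.7, np.float64(53.1), 98.7, 57.4, -3.2)
(array([184., 228.]), 547.1, 386.5, np.float64(41.4), 96.7, 57.8, -33.4)
(array([229., 265.]), 435.6, 257.9, np.float64(41.4), 95.7, 57.9, -28.6)
(array([344., 261.]), 423.9, -66.4, np.float64(41.3), 66.9, 23.0, -0.7)
```

View pics/side8.png

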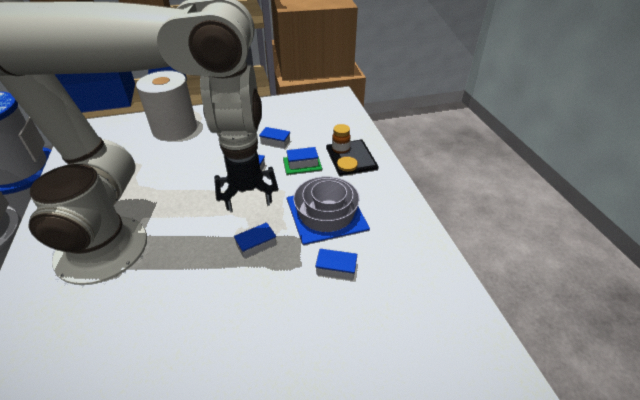

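The three bowls are concentric at (328,200), with m's rim at about 90 mm as expected. Now the tub at (254,236), whose yaw is 17°.

```bash
python3 -m jog '[{"rotation":[0,0,107],"translation":[0,10,-40],"grip":85},{"rotation":[0,0,107],"translation":[0,10,-40],"grip":85},{"rotation":[0,0,107],"translation":[0,10,-40],"grip":85},{"rotation":[0,0,107],"translation":[0,10,-40],"grip":85},{"rotation":[0,0,107],"translation":[0,10,-40],"grip":85},{"rotation":[0,0,107],"translation":[0,10,-40],"grip":85},{"rotation":[0,0,107],"translation":[0,10,-40],"grip":85},{"rotation":[0,0,107],"translation":[0,10,-40],"grip":85},{"rotation":[0,0,107],"translation":[0,10,-40],"grip":85},{"rotation":[0,0,107],"translation":[0,10,-40],"grip":85},{"rotation":[0,0,107],"translation":[0,10,-40],"grip":85},{"rotation":[0,0,107],"translation":[0,10,-40],"grip":85},{"rotation":[0,0,107],"translation":[0,10,-40],"grip":85},{"rotation":[0,0,107],"translation":[0,10,-40],"grip":85},{"rotation":[0,0,107],"translation":[0,10,-40],"grip":85},{"rotation":[0,0,107],"translation":[0,10,-40],"grip":85},{"rotation":[0,0,107],"translation":[0,10,-40],"grip":85}]' 40
```

```text
time: 17.95
ee_pos: [0.4137, -0.0968, 0.1052]
tcp_rot: [180.0, -0.0, -163.0]
wrist_force: [0.5, 0.0, -0.2]
opening: 0.0855
grasp_force: 0.0
```

```bash
python3 -m jog '[{"rotation":[0,0,0],"translation":[0,0,-30],"grip":85},{"rotation":[0,0,0],"translation":[0,0,-60],"grip":85},{"rotation":[0,0,0],"translation":[0,0,-80],"grip":85},{"rotation":[0,0,0],"translation":[0,0,-93],"grip":85},{"rotation":[0,0,0],"translation":[0,0,-93],"grip":85},{"rotation":[0,0,0],"translation":[0,0,-93],"grip":70},{"rotation":[0,0,0],"translation":[0,0,-93],"grip":50},{"rotation":[0,0,0],"translation":[0,0,-93],"grip":50},{"rotation":[0,0,0],"translation":[0,0,-93],"grip":50},{"rotation":[0,0,0],"translation":[0,0,-93],"grip":50},{"rotation":[0,0,0],"translation":[0,0,-93],"grip":50}]' 40
python3 -m jog '[{"rotation":[0,0,0],"translation":[0,0,20],"grip":50},{"rotation":[0,0,0],"translation":[0,0,50],"grip":50},{"rotation":[0,0,0],"translation":[0,0,90],"grip":50},{"rotation":[0,0,-10],"translation":[20,40,90],"grip":50},{"rotation":[0,0,-21],"translation":[50,80,90],"grip":50},{"rotation":[0,0,-21],"translation":[80,120,90],"grip":50},{"rotation":[0,0,-21],"translation":[110,160,90],"grip":50},{"rotation":[0,0,-21],"translation":[130,200,90],"grip":50},{"rotation":[0,0,-21],"translation":[155,245,90],"grip":50},{"rotation":[0,0,-21],"translation":[180,285,90],"grip":50},{"rotation":[0,0,-21],"translation":[200,319,90],"grip":50},{"rotation":[0,0,-21],"translation":[200,319,90],"grip":50},{"rotation":[0,0,-21],"translation":[200,319,90],"grip":50},{"rotation":[0,0,-21],"translation":[200,319,90],"grip":50},{"rotation":[0,0,-21],"translation":[200,319,90],"grip":50}]'
python3 - <<'E'
from h import *
o=readout.get_obs(); print(o['ee_pos'])
for n in('side','top'):
    p,d=cam(n,n+'9')
    [print(t) for t in tubs(n,p,d)]
E
```

```text
time: 19.05
ee_pos: [0.4146, -0.097, 0.0137]
tcp_rot: [-179.9, 0.1, -163.0]
wrist_force: [0.0, 0.2, 7.6]
opening: 0.0591
grasp_force: 44.7
time: 20.55
ee_pos: [0.6135, 0.2212, 0.1029]
tcp_rot: [180.0, 0.0, 176.0]
wrist_force: [-0.1, -0.3, -2.6]
opening: 0.0593
grasp_force: 44.3
[0.61345955 0.22115003 0.10289419]
(array([280., 134.]), 547.7, 383.1, np.float64(42.6), 99.8, 64.2, -30.1)
(array([311., 135.]), 646.7, 213.2, np.float64(130.1), 60.8, 31.8, 75.9)
(array([302., 154.]), 614.7, 216.2, np.float64(53.1), 99.1, 60.9, -9.3)
(array([248., 159.]), 437.8, 256.4, np.float64(41.4), 98.7, 64.6, -27.5)
(array([336., 260.]), 604.5, -230.8, np.float64(41.6), 98.4, 61.7, -24.9)
(array([241., 183.]), 647.1, 201.1, np.float64(130.8), 23.3, 22.9, 88.6)
(array([394., 198.]), 603.1, -227.0, np.float64(40.6), 98.4, 56.7, -25.5)
(array([238., 205.]), 586.1, 205.9, np.float64(130.9), 49.9, 33.3, 24.7)
(array([246., 212.]), 584.1, 202.1, np.float64(52.4), 56.7, 24.5, -32.1)
```

View pics/side9.png

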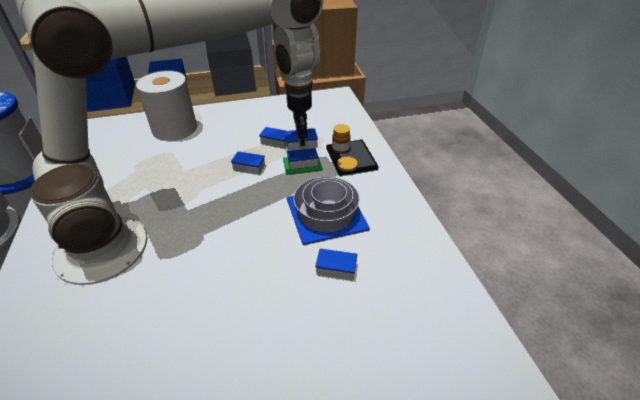

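The held tub hovers at (301,138) over the base tub (302,155). I'll compare the end faces of both in the clouds to line them up.

```bash
cat >> h.py <<'E'
def edges(n,d,bands,c=(.614,.2215),yaw=-4.0):
    """front face (world -y side) and ends of tubs in z bands, in a frame turned by yaw about c"""
    W=cloud(n,d).reshape(-1,3); a=np.radians(yaw)
    u=(W[:,0]-c[0])*np.cos(a)+(W[:,1]-c[1])*np.sin(a); v=-(W[:,0]-c[0])*np.sin(a)+(W[:,1]-c[1])*np.cos(a)
    for lo,hi in bands:
        k=(W[:,2]>lo)&(W[:,2]<hi)&(abs(u)<.075)&(abs(v+.03)<.014)
        if k.sum()<20: print(lo,hi,'few',k.sum()); continue
        s=k&(abs(u)>.016); f=np.polyfit(u[s],v[s],1)
        for _ in range(4):
            r=v-np.polyval(f,u); s=k&(abs(u)>.016)&(abs(u)<.047)&(abs(r)<.003); f=np.polyfit(u[s],v[s],1)
        e=k&(abs(v-np.polyval(f,u))<.004)
        print(n,lo,hi,'ends',(np.percentile(u[e],[.5,99.5])*1000).round(1),'face v',round(f[1]*1000,1),'yaw',round(yaw+np.degrees(f[0]),2),'n',s.sum())
E
python3 - <<'E'
from h import *
p,d=cam('side')
edges('side',d,[(.018,.034),(.018,.05),(.092,.11),(.094,.128)])
E
```

```text
side 0.018 0.034 ends [-43.5  48.7] face v -27.0 yaw -3.11 n 56
side 0.018 0.05 ends [-45.7  48.7] face v -27.0 yaw -3.05 n 116
side 0.092 0.11 ends [-46.2  45. ] face v -29.6 yaw -4.59 n 79
side 0.094 0.128 ends [-47.9  45.6] face v -30.0 yaw -3.97 n 142
```

```bash
python3 -m jog '[{"rotation":[0,0,0.7],"translation":[2.5,2.5,-10],"grip":50},{"rotation":[0,0,0.7],"translation":[2.5,2.5,-20],"grip":50},{"rotation":[0,0,0.7],"translation":[2.5,2.5,-30],"grip":50},{"rotation":[0,0,0.7],"translation":[2.5,2.5,-30],"grip":50},{"rotation":[0,0,0.7],"translation":[2.5,2.5,-30],"grip":50},{"rotation":[0,0,0.7],"translation":[2.5,2.5,-30],"grip":50}]'
python3 - <<'E'
from h import *
for i in range(2):
    p,d=cam('side')
    edges('side',d,[(.018,.034),(.018,.05),(.067,.085),(.067,.098)],yaw=-3.3)
p,d=cam('side','side10'); b=cv2.resize(p[110:190,250:350],None,fx=6,fy=6,interpolation=cv2.INTER_CUBIC); cv2.imwrite('pics/c10.png',b[:,:,::-1])
E
```

```text
time: 21.3
ee_pos: [0.6163, 0.2247, 0.0726]
tcp_rot: [180.0, 0.0, 176.8]
wrist_force: [0.1, 0.2, -1.9]
opening: 0.0589
grasp_force: 44.3
side 0.018 0.034 ends [-46.3  48.2] face v -27.0 yaw -3.33 n 64
side 0.018 0.05 ends [-46.2  48.3] face v -27.1 yaw -3.28 n 113
side 0.067 0.085 ends [-44.2  48.5] face v -26.0 yaw -3.35 n 68
side 0.067 0.098 ends [-44.8  51.4] face v -26.3 yaw -3.13 n 116
side 0.018 0.034 ends [-46.6  48.2] face v -27.6 yaw -2.68 n 62
side 0.018 0.05 ends [-46.6  48.1] face v -27.4 yaw -3.39 n 117
side 0.067 0.085 ends [-44.1  48.7] face v -26.2 yaw -3.78 n 70
side 0.067 0.098 ends [-45.7  49.3] face v -26.5 yaw -3.73 n 123
```

View pics/c10.png

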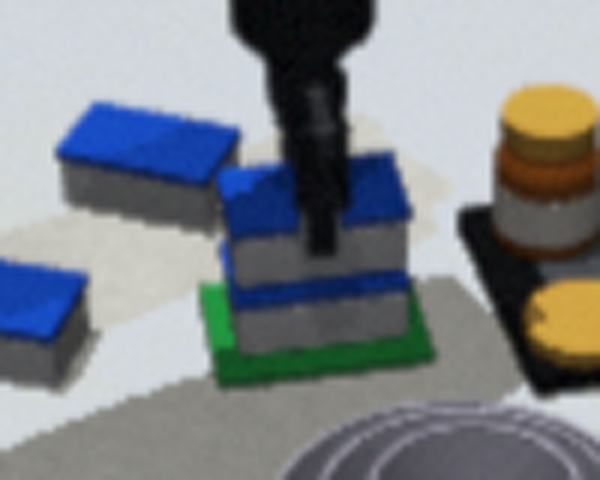

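The held tub sits nearly flush: left edges at 232 against 230 crop pixels, right edges at 408 against 406. I'll trim by about 1 mm and set it down.

```bash
python3 -m jog '[{"rotation":[0,0,0],"translation":[-1,-1,-1],"grip":50},{"rotation":[0,0,0],"translation":[-1,-1,-2],"grip":50},{"rotation":[0,0,0],"translation":[-1,-1,-3],"grip":50},{"rotation":[0,0,0],"translation":[-1,-1,-4],"grip":50},{"rotation":[0,0,0],"translation":[-1,-1,-5],"grip":50},{"rotation":[0,0,0],"translation":[-1,-1,-5],"grip":50}]'
python3 -m jog '[{"rotation":[0,0,0],"translation":[0,0,-0.5],"grip":50},{"rotation":[0,0,0],"translation":[0,0,-0.5],"grip":50}]'
```

```text
time: 22.05
ee_pos: [0.6151, 0.2237, 0.0678]
tcp_rot: [180.0, 0.0, 176.7]
wrist_force: [-3.0, -0.8, 2.8]
opening: 0.0595
grasp_force: 44.9
time: 22.25
ee_pos: [0.6151, 0.2237, 0.0678]
tcp_rot: [180.0, 0.0, 176.7]
wrist_force: [-4.9, -1.5, 7.7]
opening: 0.0598
grasp_force: 45.4
```

```bash
python3 -m jog '[{"rotation":[0,0,0],"translation":[0,0,0],"grip":85},{"rotation":[0,0,0],"translation":[0,0,0],"grip":85},{"rotation":[0,0,0],"translation":[0,0,0],"grip":85},{"rotation":[0,0,0],"translation":[0,0,30],"grip":85},{"rotation":[0,0,0],"translation":[0,0,60],"grip":85},{"rotation":[0,0,-8],"translation":[-45,10,60],"grip":85},{"rotation":[0,0,-16],"translation":[-90,20,60],"grip":85},{"rotation":[0,0,-25.5],"translation":[-135,30,60],"grip":85},{"rotation":[0,0,-25.5],"translation":[-179.5,33.5,60],"grip":85},{"rotation":[0,0,-25.5],"translation":[-179.5,33.5,37],"grip":85},{"rotation":[0,0,-25.5],"translation":[-179.5,33.5,37],"grip":85},{"rotation":[0,0,-25.5],"translation":[-179.5,33.5,37],"grip":85},{"rotation":[0,0,-25.5],"translation":[-179.5,33.5,37],"grip":85}]' 40
python3 - <<'E'
from h import *
for i in range(2):
    p,d=cam('side')
    edges('side',d,[(.018,.05),(.06,.092)],yaw=-3.3)
print([t for t in tubs('side',p,d)])
p,d=cam('top'); print(tubs('top',p,d))
E
```

```text
time: 23.55
ee_pos: [0.4365, 0.2572, 0.1044]
tcp_rot: [180.0, 0.0, 151.2]
wrist_force: [-0.2, 0.1, 0.1]
opening: 0.085
grasp_force: 0.0
side 0.018 0.05 ends [-46.7  48.3] face v -26.6 yaw -2.98 n 109
side 0.06 0.092 ends [-47.   48.3] face v -27.5 yaw -3.63 n 122
side 0.018 0.05 ends [-46.7  48.5] face v -26.9 yaw -3.21 n 105
side 0.06 0.092 ends [-47.   48.7] face v -27.4 yaw -3.01 n 124
[(array([289., 139.]), 614.7, 221.6, np.float64(92.0), 98.4, 64.1, -2.9), (array([247., 159.]), 437.9, 256.1, np.float64(41.1), 98.6, 65.4, -30.2), (array([302., 158.]), 612.1, 194.1, np.float64(52.0), 95.9, 19.5, -10.3), (array([336., 260.]), 604.5, -231.0, np.float64(41.5), 98.4, 62.7, -25.1)]
[(array([394., 198.]), 602.9, -226.9, np.float64(40.9), 98.3, 56.8, -25.0), (array([237., 199.]), 613.3, 222.6, np.float64(95.1), 95.0, 57.7, -3.2), (array([190., 219.]), 571.4, 371.3, np.float64(41.5), 57.9, 40.5, 63.1), (array([233., 258.]), 452.5, 249.3, np.float64(41.7), 58.8, 56.7, 58.7), (array([223., 278.]), 399.8, 273.1, np.float64(42.7), 49.5, 18.0, 62.6)]
```

The first tub is flush with the base to within about 0.5 mm. Picking the second at (248,159).

```bash
python3 -m jog '[{"rotation":[0,0,0],"translation":[0,0,-30],"grip":85},{"rotation":[0,0,0],"translation":[0,0,-60],"grip":85},{"rotation":[0,0,0],"translation":[0,0,-80],"grip":85},{"rotation":[0,0,0],"translation":[0,0,-91],"grip":85},{"rotation":[0,0,0],"translation":[0,0,-91],"grip":85},{"rotation":[0,0,0],"translation":[0,0,-91],"grip":70},{"rotation":[0,0,0],"translation":[0,0,-91],"grip":50},{"rotation":[0,0,0],"translation":[0,0,-91],"grip":50},{"rotation":[0,0,0],"translation":[0,0,-91],"grip":50},{"rotation":[0,0,0],"translation":[0,0,-91],"grip":50},{"rotation":[0,0,0],"translation":[0,0,-91],"grip":50}]' 40
python3 -m jog '[{"rotation":[0,0,0],"translation":[0,0,30],"grip":50},{"rotation":[0,0,0],"translation":[0,0,70],"grip":50},{"rotation":[0,0,0],"translation":[0,0,110],"grip":50},{"rotation":[0,0,0],"translation":[0,0,130],"grip":50},{"rotation":[0,0,8],"translation":[45,-10,130],"grip":50},{"rotation":[0,0,16],"translation":[90,-20,130],"grip":50},{"rotation":[0,0,25.5],"translation":[135,-30,130],"grip":50},{"rotation":[0,0,25.5],"translation":[170,-33,130],"grip":50},{"rotation":[0,0,25.5],"translation":[179,-33,115],"grip":50},{"rotation":[0,0,25.5],"translation":[179,-33,103],"grip":50},{"rotation":[0,0,25.5],"translation":[179,-33,103],"grip":50},{"rotation":[0,0,25.5],"translation":[179,-33,103],"grip":50},{"rotation":[0,0,25.5],"translation":[179,-33,103],"grip":50}]'
python3 - <<'E'
from h import *
for i in range(3):
    p,d=cam('side')
    edges('side',d,[(.018,.05),(.06,.092),(.11,.14)],yaw=-3.3)
E
```

```text
time: 24.8
ee_pos: [0.4367, 0.2579, 0.0146]
tcp_rot: [179.8, 0.1, 151.2]
wrist_force: [0.5, 0.8, 6.8]
opening: 0.059
grasp_force: 45.0
time: 26.1
ee_pos: [0.614, 0.2246, 0.117]
tcp_rot: [180.0, 0.1, 176.8]
wrist_force: [0.2, 0.5, -2.5]
opening: 0.0591
grasp_force: 45.4
side 0.018 0.05 ends [-46.7  48.4] face v -26.6 yaw -3.38 n 116
side 0.06 0.092 ends [-47.1  48.2] face v -27.3 yaw -3.88 n 120
side 0.11 0.14 ends [-49.8  45.9] face v -26.3 yaw -2.44 n 133
side 0.018 0.05 ends [-46.3  48.2] face v -27.3 yaw -3.24 n 108
side 0.06 0.092 ends [-46.9  48.5] face v -27.5 yaw -3.68 n 119
side 0.11 0.14 ends [-48.7  46.3] face v -26.4 yaw -2.28 n 125
side 0.018 0.05 ends [-46.4  48.1] face v -27.0 yaw -4.18 n 117
side 0.06 0.092 ends [-46.8  48.4] face v -27.3 yaw -3.98 n 118
side 0.11 0.14 ends [-48.1  45.7] face v -27.0 yaw -3.49 n 128
```

```bash
python3 -m jog '[{"rotation":[0,0,0],"translation":[2,-0.6,-1],"grip":50},{"rotation":[0,0,0],"translation":[2,-0.6,-2.5],"grip":50},{"rotation":[0,0,0],"translation":[2,-0.6,-4],"grip":50},{"rotation":[0,0,0],"translation":[2,-0.6,-5.5],"grip":50},{"rotation":[0,0,0],"translation":[2,-0.6,-6.5],"grip":50},{"rotation":[0,0,0],"translation":[2,-0.6,-6.5],"grip":50}]'
python3 - <<'E'
from h import *
for i in range(2):
    p,d=cam('side')
    edges('side',d,[(.018,.05),(.06,.092),(.104,.134)],yaw=-3.3)
E
```

```text
time: 26.85
ee_pos: [0.6166, 0.2236, 0.1106]
tcp_rot: [180.0, 0.1, 176.7]
wrist_force: [-3.4, -2.1, 5.3]
opening: 0.0593
grasp_force: 46.5
side 0.018 0.05 ends [-46.6  48.3] face v -26.8 yaw -4.06 n 121
side 0.06 0.092 ends [-46.7  48.6] face v -27.8 yaw -2.93 n 129
side 0.104 0.134 ends [-45.8  48.7] face v -27.8 yaw -3.1 n 117
side 0.018 0.05 ends [-46.7  48.2] face v -27.6 yaw -4.38 n 115
side 0.06 0.092 ends [-46.6  48.5] face v -27.2 yaw -3.37 n 125
side 0.104 0.134 ends [-47.2  49. ] face v -27.8 yaw -3.4 n 131
```

```bash
python3 -m jog '[{"rotation":[0,0,0],"translation":[0,0,0],"grip":85},{"rotation":[0,0,0],"translation":[0,0,0],"grip":85},{"rotation":[0,0,0],"translation":[0,0,0],"grip":85},{"rotation":[0,0,0],"translation":[0,0,30],"grip":85},{"rotation":[0,0,0],"translation":[0,0,60],"grip":85},{"rotation":[0,0,-8],"translation":[-15,40,60],"grip":85},{"rotation":[0,0,-16],"translation":[-30,80,60],"grip":85},{"rotation":[0,0,-24],"translation":[-50,120,60],"grip":85},{"rotation":[0,0,-29.7],"translation":[-68.5,161,50],"grip":85},{"rotation":[0,0,-29.7],"translation":[-68.5,161,20],"grip":85},{"rotation":[0,0,-29.7],"translation":[-68.5,161,-6],"grip":85},{"rotation":[0,0,-29.7],"translation":[-68.5,161,-6],"grip":85},{"rotation":[0,0,-29.7],"translation":[-68.5,161,-6],"grip":85}]' 40
python3 - <<'E'
from h import *
p,d=cam('side')
edges('side',d,[(.018,.05),(.06,.092),(.104,.134)],yaw=-3.3)
print([t for t in tubs('side',p,d)])
p,d=cam('top'); print(tubs('top',p,d))
E
```

```text
time: 28.25
ee_pos: [0.5481, 0.3844, 0.1036]
tcp_rot: [-180.0, -0.0, 147.0]
wrist_force: [-0.1, 0.2, 0.9]
opening: 0.0849
grasp_force: 0.0
side 0.018 0.05 ends [-46.2  48.6] face v -26.8 yaw -2.94 n 109
side 0.06 0.092 ends [-46.9  48.6] face v -27.4 yaw -3.74 n 119
side 0.104 0.134 ends [-46.1  48.7] face v -27.5 yaw -3.04 n 121
[(array([289., 133.]), 614.6, 221.0, np.float64(134.9), 98.3, 64.1, -3.4), (array([300., 148.]), 605.7, 195.5, np.float64(93.7), 103.7, 36.6, -25.3), (array([302., 158.]), 612.1, 194.5, np.float64(51.0), 96.0, 17.4, -11.5), (array([336., 260.]), 604.5, -230.4, np.float64(41.6), 98.5, 63.8, -24.3)]
[(array([233., 197.]), 612.5, 223.5, np.float64(136.9), 96.3, 58.2, -3.1), (array([394., 198.]), 602.8, -226.7, np.float64(40.8), 97.7, 56.6, -24.7), (array([189., 221.]), 564.5, 374.7, np.float64(42.0), 56.1, 52.4, 56.9), (array([178., 239.]), 512.8, 404.6, np.float64(42.5), 60.9, 28.8, 75.5)]
```

Both stacked tubs are aligned. Picking the third, at (275,134).

```bash
python3 -m jog '[{"rotation":[0,0,0],"translation":[0,0,-30],"grip":85},{"rotation":[0,0,0],"translation":[0,0,-60],"grip":85},{"rotation":[0,0,0],"translation":[0,0,-80],"grip":85},{"rotation":[0,0,0],"translation":[0,0,-90],"grip":85},{"rotation":[0,0,0],"translation":[0,0,-90],"grip":85},{"rotation":[0,0,0],"translation":[0,0,-90],"grip":70},{"rotation":[0,0,0],"translation":[0,0,-90],"grip":50},{"rotation":[0,0,0],"translation":[0,0,-90],"grip":50},{"rotation":[0,0,0],"translation":[0,0,-90],"grip":50},{"rotation":[0,0,0],"translation":[0,0,-90],"grip":50},{"rotation":[0,0,0],"translation":[0,0,-90],"grip":50}]' 40
python3 -m jog '[{"rotation":[0,0,0],"translation":[0,0,30],"grip":50},{"rotation":[0,0,0],"translation":[0,0,70],"grip":50},{"rotation":[0,0,0],"translation":[0,0,110],"grip":50},{"rotation":[0,0,0],"translation":[0,0,150],"grip":50},{"rotation":[0,0,0],"translation":[0,0,175],"grip":50},{"rotation":[0,0,8],"translation":[10,-35,175],"grip":50},{"rotation":[0,0,16],"translation":[30,-75,175],"grip":50},{"rotation":[0,0,24],"translation":[50,-120,175],"grip":50},{"rotation":[0,0,29.7],"translation":[67.5,-155,175],"grip":50},{"rotation":[0,0,29.7],"translation":[67.5,-161,160],"grip":50},{"rotation":[0,0,29.7],"translation":[67.5,-161,145],"grip":50},{"rotation":[0,0,29.7],"translation":[67.5,-161,145],"grip":50},{"rotation":[0,0,29.7],"translation":[67.5,-161,145],"grip":50},{"rotation":[0,0,29.7],"translation":[67.5,-161,145],"grip":50}]'
python3 - <<'E'
from h import *
for i in range(3):
    p,d=cam('side')
    edges('side',d,[(.06,.092),(.104,.134),(.152,.182)],yaw=-3.3)
E
```

```text
time: 29.45
ee_pos: [0.5494, 0.3855, 0.0159]
tcp_rot: [179.8, 0.1, 147.0]
wrist_force: [1.6, 1.2, 5.7]
opening: 0.0591
grasp_force: 45.7
time: 30.85
ee_pos: [0.6158, 0.2241, 0.1595]
tcp_rot: [180.0, 0.1, 176.8]
wrist_force: [-0.3, 0.2, -3.0]
opening: 0.0593
grasp_force: 44.7
side 0.06 0.092 ends [-47.   48.5] face v -27.6 yaw -3.53 n 111
side 0.104 0.134 ends [-45.5  48.7] face v -27.4 yaw -3.49 n 132
side 0.152 0.182 ends [-48.8  46.2] face v -27.4 yaw -2.73 n 131
side 0.06 0.092 ends [-46.8  48.6] face v -27.2 yaw -3.38 n 117
side 0.104 0.134 ends [-46.9  49. ] face v -27.2 yaw -3.45 n 126
side 0.152 0.182 ends [-49.   46.4] face v -27.0 yaw -3.49 n 127
side 0.06 0.092 ends [-47.   48.6] face v -27.5 yaw -3.74 n 117
side 0.104 0.134 ends [-45.5  48.8] face v -27.5 yaw -3.14 n 116
side 0.152 0.182 ends [-48.8  46.5] face v -27.2 yaw -3.29 n 138
```

```bash
python3 -m jog '[{"rotation":[0,0,0],"translation":[2.2,-0.3,-1],"grip":50},{"rotation":[0,0,0],"translation":[2.2,-0.3,-2.5],"grip":50},{"rotation":[0,0,0],"translation":[2.2,-0.3,-4],"grip":50},{"rotation":[0,0,0],"translation":[2.2,-0.3,-5],"grip":50},{"rotation":[0,0,0],"translation":[2.2,-0.3,-5.5],"grip":50},{"rotation":[0,0,0],"translation":[2.2,-0.3,-5.5],"grip":50}]'
python3 - <<'E'
from h import *
for i in range(2):
    p,d=cam('side')
    edges('side',d,[(.018,.05),(.104,.134),(.146,.176)],yaw=-3.3)
E
```

```text
time: 31.6
ee_pos: [0.6179, 0.2234, 0.1539]
tcp_rot: [180.0, 0.1, 176.7]
wrist_force: [-2.0, -1.0, 4.3]
opening: 0.0592
grasp_force: 45.7
side 0.018 0.05 ends [-46.5  48.2] face v -26.7 yaw -4.75 n 114
side 0.104 0.134 ends [-47.   48.7] face v -27.8 yaw -3.94 n 127
side 0.146 0.176 ends [-46.4  49.3] face v -27.5 yaw -3.35 n 129
side 0.018 0.05 ends [-46.2  48.4] face v -26.8 yaw -3.2 n 117
side 0.104 0.134 ends [-45.5  48.5] face v -27.5 yaw -3.52 n 126
side 0.146 0.176 ends [-46.   49.2] face v -27.4 yaw -3.55 n 137
```

```bash
python3 -m jog '[{"rotation":[0,0,0],"translation":[0,0,0],"grip":85},{"rotation":[0,0,0],"translation":[0,0,0],"grip":85},{"rotation":[0,0,0],"translation":[0,0,0],"grip":85},{"rotation":[0,0,0],"translation":[0,0,30],"grip":85},{"rotation":[0,0,0],"translation":[0,0,60],"grip":85},{"rotation":[0,0,-5],"translation":[-5,-45,60],"grip":85},{"rotation":[0,0,-10],"translation":[-14,-90,60],"grip":85},{"rotation":[0,0,-15],"translation":[-14,-135,60],"grip":85},{"rotation":[0,0,-21.5],"translation":[-14,-180,60],"grip":85},{"rotation":[0,0,-21.5],"translation":[-14,-230,60],"grip":85},{"rotation":[0,0,-21.5],"translation":[-14,-280,60],"grip":85},{"rotation":[0,0,-21.5],"translation":[-14,-330,60],"grip":85},{"rotation":[0,0,-21.5],"translation":[-14,-380,60],"grip":85},{"rotation":[0,0,-21.5],"translation":[-14,-430,50],"grip":85},{"rotation":[0,0,-21.5],"translation":[-14,-452,20],"grip":85},{"rotation":[0,0,-21.5],"translation":[-14,-452,-10],"grip":85},{"rotation":[0,0,-21.5],"translation":[-14,-452,-49],"grip":85},{"rotation":[0,0,-21.5],"translation":[-14,-452,-49],"grip":85},{"rotation":[0,0,-21.5],"translation":[-14,-452,-49],"grip":85}]' 40
python3 - <<'E'
from h import *
p,d=cam('side')
edges('side',d,[(.018,.05),(.06,.092),(.104,.134),(.146,.176)],yaw=-3.3)
print(tubs('side',p,d)[-1])
p,d=cam('top'); print([t[1:] for t in tubs('top',p,d)])
E
```

```text
time: 33.6
ee_pos: [0.6036, -0.2285, 0.1042]
tcp_rot: [-180.0, -0.1, 155.3]
wrist_force: [1.1, -0.7, 1.0]
opening: 0.0851
grasp_force: 0.0
side 0.018 0.05 ends [-46.6  35.5] face v -26.9 yaw -2.91 n 94
side 0.06 0.092 ends [-45.5  25.2] face v -26.9 yaw -2.72 n 82
side 0.104 0.134 ends [-47.3  29. ] face v -27.8 yaw -3.89 n 91
side 0.146 0.176 ends [-46.5  39.2] face v -27.8 yaw -2.95 n 113
(array([336., 261.]), 604.5, -230.8, np.float64(41.6), 98.0, 61.1, -24.6)
[(615.2, 222.7, np.float64(179.0), 100.8, 57.9, -3.4), (597.2, -216.5, np.float64(41.0), 78.7, 42.4, -25.0)]
```

```bash
python3 -m jog '[{"rotation":[0,0,0],"translation":[0,0,-30],"grip":85},{"rotation":[0,0,0],"translation":[0,0,-60],"grip":85},{"rotation":[0,0,0],"translation":[0,0,-80],"grip":85},{"rotation":[0,0,0],"translation":[0,0,-90],"grip":85},{"rotation":[0,0,0],"translation":[0,0,-90],"grip":85},{"rotation":[0,0,0],"translation":[0,0,-90],"grip":70},{"rotation":[0,0,0],"translation":[0,0,-90],"grip":50},{"rotation":[0,0,0],"translation":[0,0,-90],"grip":50},{"rotation":[0,0,0],"translation":[0,0,-90],"grip":50},{"rotation":[0,0,0],"translation":[0,0,-90],"grip":50},{"rotation":[0,0,0],"translation":[0,0,-90],"grip":50}]' 40
python3 -m jog '[{"rotation":[0,0,0],"translation":[0,0,30],"grip":50},{"rotation":[0,0,0],"translation":[0,0,70],"grip":50},{"rotation":[0,0,0],"translation":[0,0,110],"grip":50},{"rotation":[0,0,0],"translation":[0,0,150],"grip":50},{"rotation":[0,0,0],"translation":[0,0,190],"grip":50},{"rotation":[0,0,0],"translation":[0,0,215],"grip":50},{"rotation":[0,0,5],"translation":[3,40,215],"grip":50},{"rotation":[0,0,10],"translation":[6,80,215],"grip":50},{"rotation":[0,0,15],"translation":[9,120,215],"grip":50},{"rotation":[0,0,21.5],"translation":[13,165,215],"grip":50},{"rotation":[0,0,21.5],"translation":[13,210,215],"grip":50},{"rotation":[0,0,21.5],"translation":[13,255,215],"grip":50},{"rotation":[0,0,21.5],"translation":[13,300,215],"grip":50},{"rotation":[0,0,21.5],"translation":[13,345,215],"grip":50},{"rotation":[0,0,21.5],"translation":[13,390,215],"grip":50},{"rotation":[0,0,21.5],"translation":[13,425,215],"grip":50},{"rotation":[0,0,21.5],"translation":[13,445,215],"grip":50},{"rotation":[0,0,21.5],"translation":[13,452,215],"grip":50},{"rotation":[0,0,21.5],"translation":[13,452,215],"grip":50},{"rotation":[0,0,21.5],"translation":[13,452,215],"grip":50}]'
python3 -m jog '[{"rotation":[0,0,0],"translation":[0,0,-15],"grip":50},{"rotation":[0,0,0],"translation":[0,0,-27],"grip":50},{"rotation":[0,0,0],"translation":[0,0,-27],"grip":50},{"rotation":[0,0,0],"translation":[0,0,-27],"grip":50}]'
python3 - <<'E'
from h import *
for i in range(3):
    p,d=cam('side')
    edges('side',d,[(.104,.134),(.146,.176),(.195,.225)],yaw=-3.3)
E
```

```text
time: 34.8
ee_pos: [0.605, -0.229, 0.0161]
tcp_rot: [180.0, 0.2, 155.3]
wrist_force: [-0.3, 0.6, 6.6]
opening: 0.0591
grasp_force: 45.4
time: 36.8
ee_pos: [0.617, 0.2221, 0.229]
tcp_rot: [-180.0, 0.0, 176.7]
wrist_force: [-0.3, -0.3, -2.6]
opening: 0.0595
grasp_force: 44.6
time: 37.2
ee_pos: [0.6167, 0.2225, 0.2018]
tcp_rot: [-180.0, -0.0, 176.7]
wrist_force: [-0.4, 0.7, -2.0]
opening: 0.0593
grasp_force: 44.5
side 0.104 0.134 ends [-46.   48.7] face v -28.2 yaw -3.1 n 120
side 0.146 0.176 ends [-45.9  49.3] face v -27.6 yaw -3.06 n 130
side 0.195 0.225 ends [-45.5  49.4] face v -29.0 yaw -3.33 n 149
side 0.104 0.134 ends [-45.5  48.9] face v -27.6 yaw -3.32 n 117
side 0.146 0.176 ends [-46.2  49.2] face v -27.9 yaw -3.46 n 134
side 0.195 0.225 ends [-45.9  49.5] face v -28.6 yaw -3.36 n 145
side 0.104 0.134 ends [-47.   48.9] face v -27.2 yaw -2.35 n 119
side 0.146 0.176 ends [-46.4  48.9] face v -27.9 yaw -3.48 n 128
side 0.195 0.225 ends [-45.9  49.5] face v -28.2 yaw -3.63 n 145
```

```bash
python3 -m jog '[{"rotation":[0,0,0],"translation":[-0.4,1,-1],"grip":50},{"rotation":[0,0,0],"translation":[-0.4,1,-2.5],"grip":50},{"rotation":[0,0,0],"translation":[-0.4,1,-4],"grip":50},{"rotation":[0,0,0],"translation":[-0.4,1,-5],"grip":50},{"rotation":[0,0,0],"translation":[-0.4,1,-5.7],"grip":50},{"rotation":[0,0,0],"translation":[-0.4,1,-5.7],"grip":50}]'
python3 - <<'E'
from h import *
for i in range(2):
    p,d=cam('side')
    edges('side',d,[(.018,.05),(.104,.134),(.146,.176),(.188,.218)],yaw=-3.3)
E
```

```text
time: 37.95
ee_pos: [0.6164, 0.2243, 0.1962]
tcp_rot: [180.0, 0.0, 176.8]
wrist_force: [-0.3, -0.4, -1.3]
opening: 0.059
grasp_force: 44.8
side 0.018 0.05 ends [-46.5  48.4] face v -27.2 yaw -3.55 n 114
side 0.104 0.134 ends [-45.4  48.8] face v -27.6 yaw -3.38 n 118
side 0.146 0.176 ends [-45.9  49. ] face v -28.0 yaw -3.56 n 130
side 0.188 0.218 ends [-46.6  49.6] face v -26.7 yaw -3.38 n 147
side 0.018 0.05 ends [-46.2  48.3] face v -26.9 yaw -3.72 n 112
side 0.104 0.134 ends [-46.9  48.7] face v -27.5 yaw -3.55 n 131
side 0.146 0.176 ends [-46.2  49.2] face v -27.9 yaw -3.49 n 135
side 0.188 0.218 ends [-46.5  49.5] face v -26.5 yaw -3.9 n 144
```

```bash
python3 -m jog '[{"rotation":[0,0,0],"translation":[0,-0.8,0.5],"grip":50},{"rotation":[0,0,0],"translation":[0,-0.8,0],"grip":50},{"rotation":[0,0,0],"translation":[0,-0.8,-0.5],"grip":50},{"rotation":[0,0,0],"translation":[0,-0.8,-0.8],"grip":50},{"rotation":[0,0,0],"translation":[0,-0.8,-0.8],"grip":50}]'
```

```text
time: 38.55
ee_pos: [0.6165, 0.2234, 0.1962]
tcp_rot: [180.0, 0.1, 176.7]
wrist_force: [-2.6, -1.0, 5.7]
opening: 0.0596
grasp_force: 45.4
```

In contact and aligned. I'll release, rise and clear away.

```bash
python3 -m jog '[{"rotation":[0,0,0],"translation":[0,0,0],"grip":85},{"rotation":[0,0,0],"translation":[0,0,0],"grip":85},{"rotation":[0,0,0],"translation":[0,0,0],"grip":85},{"rotation":[0,0,0],"translation":[0,0,25],"grip":85},{"rotation":[0,0,0],"translation":[0,0,60],"grip":85},{"rotation":[0,0,0],"translation":[-40,-20,80],"grip":85},{"rotation":[0,0,0],"translation":[-80,-50,80],"grip":85},{"rotation":[0,0,0],"translation":[-120,-80,80],"grip":85},{"rotation":[0,0,0],"translation":[-160,-110,80],"grip":85},{"rotation":[0,0,0],"translation":[-200,-140,80],"grip":85},{"rotation":[0,0,0],"translation":[-230,-190,80],"grip":85},{"rotation":[0,0,0],"translation":[-230,-240,80],"grip":85},{"rotation":[0,0,0],"translation":[-230,-290,80],"grip":85},{"rotation":[0,0,0],"translation":[-230,-340,80],"grip":85},{"rotation":[0,0,0],"translation":[-230,-390,80],"grip":85},{"rotation":[0,0,0],"translation":[-230,-440,80],"grip":85},{"rotation":[0,0,0],"translation":[-230,-440,80],"grip":85}]'
python3 - <<'E'
from h import *
for n in('side','top'):
    p,d=cam(n,n+'20')
    print(n,'m',bowl(n,d,.638,-.027,.051,.07,.02),'l',bowl(n,d,.635,-.026,.073,.066,.016))
    if n=='side': edges('side',d,[(.018,.05),(.06,.092),(.104,.134),(.146,.176),(.188,.218)],yaw=-3.3)
    print([t[1:] for t in tubs(n,p,d)])
E
```

```text
time: 40.25
ee_pos: [0.3858, -0.2207, 0.2745]
tcp_rot: [-180.0, -0.0, 176.5]
wrist_force: [-0.7, 0.8, -0.5]
opening: 0.0853
grasp_force: 0.0
side m (array([639.3, -28.1]), 169, np.float64(48.9), np.float64(88.3)) l (array([634.9, -28.3]), 433, np.float64(68.5), np.float64(80.7))
side 0.018 0.05 ends [-47.   48.3] face v -26.7 yaw -3.62 n 112
side 0.06 0.092 ends [-47.   48.3] face v -27.3 yaw -4.02 n 118
side 0.104 0.134 ends [-45.7  48.9] face v -27.8 yaw -3.57 n 132
side 0.146 0.176 ends [-45.8  49. ] face v -27.6 yaw -3.61 n 137
side 0.188 0.218 ends [-46.3  49.2] face v -27.8 yaw -3.33 n 149
[(615.3, 218.9, np.float64(221.1), 97.3, 62.3, -5.1), (612.8, 192.8, np.float64(177.5), 96.5, 14.7, -6.7), (613.1, 194.7, np.float64(135.6), 96.7, 12.7, -1.5), (611.8, 193.9, np.float64(94.2), 97.0, 19.5, -10.9), (611.8, 192.9, np.float64(51.6), 96.0, 19.9, -10.3)]
top m (array([638.7, -24.7]), 146, np.float64(48.6), np.float64(87.7)) l (array([633.5, -23.9]), 340, np.float64(69.3), np.float64(81.0))
[(615.1, 222.2, np.float64(221.1), 100.1, 57.7, -3.2), (566.3, 222.5, np.float64(96.2), 52.2, 6.3, -86.3)]
```

View pics/side20.png

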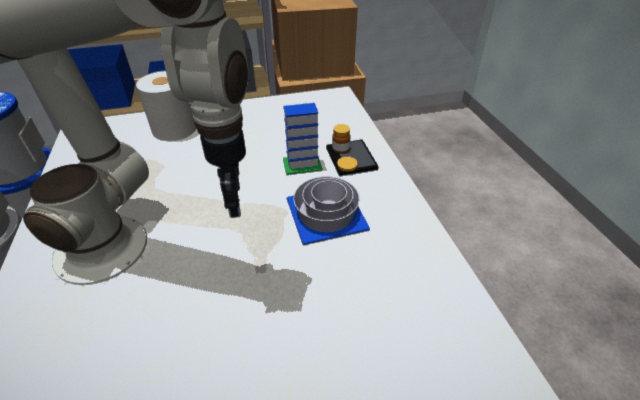

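View pics/top20.png

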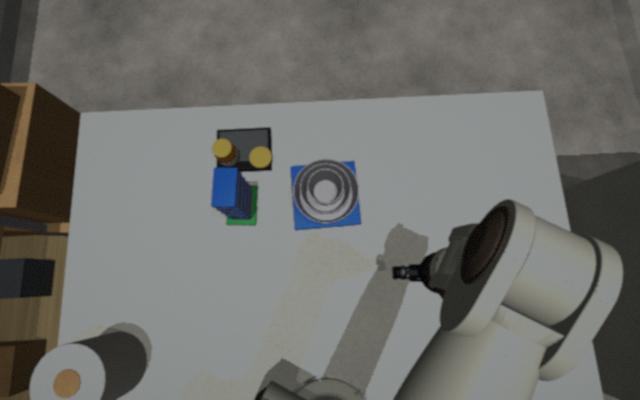

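Run:
```python
from h import *
d=np.load('top0.npy'); W=cloud('top',d)
for v in (150,250,300,320):
    r=W[v]; k=np.where(abs(r[:,2])<.01)[0]; print(v,k[0],r[k[0]].round(3),k[-1],r[k[-1]].round(3))
p,d=cam('top');W=cloud('top',d)
k=(W[...,2]>.19)&(W[...,2]<.21)&(W[...,1]>.35); print('roll',np.percentile(W[k],[1,99],axis=0).round(3))
k=(abs(W[...,2])<.01)&(W[...,1]>.4); print('table max y by x',[(x,W[k&(abs(W[...,0]-x)<.01)][:,1].max().round(3)) for x in (.12,.15,.2,.25,.3) if (k&(abs(W[...,0]-x)<.01)).any()])
p,d=cam('side');W=cloud('side',d); k=(abs(W[...,2])<.01)&(W[...,0]<.35); print('side', [(x,W[k&(abs(W[...,0]-x)<.01)][:,1].max().round(3)) for x in (.05,.1,.15,.2,.25,.3)])
```

```text
150 77 [ 0.817  0.748 -0.001] 553 [ 0.74  -0.742  0.001]
250 67 [0.504 0.746 0.002] 573 [ 0.43  -0.745 -0.001]
300 62 [ 0.361  0.748 -0.001] 583 [ 0.288 -0.745  0.   ]
320 60 [0.306 0.747 0.   ] 587 [ 0.233 -0.747 -0.002]
roll [[0.15  0.494 0.193]
 [0.264 0.656 0.204]]
table max y by x [(0.12, np.float64(0.532)), (0.15, np.float64(0.505)), (0.2, np.float64(0.498)), (0.25, np.float64(0.75)), (0.3, np.float64(0.75))]
side [(0.05, np.float64(0.746)), (0.1, np.float64(0.601)), (0.15, np.float64(0.505)), (0.2, np.float64(0.5)), (0.25, np.float64(0.538)), (0.3, np.float64(0.371))]
```

Both structures look right. The paper roll blocks part of the table, so I'll check whether a small bowl could hide from every view.

Run:
```python
from h import *
D=[('top',np.load('top0.npy')),('side',np.load('side0.npy')),('top',cam('top')[1]),('side',cam('side')[1])]
th=np.linspace(0,2*np.pi,24,endpoint=False)
S=np.array([[r*np.cos(t),r*np.sin(t),z] for z,r in((.02,.027),(.045,.028),(.07,.0305)) for t in th])
res=[]
for x in np.arange(-.3,.73,.02):
    for y in np.arange(-.72,.73,.02):
        R=np.hypot(x,y)
        if R<.2 or R>.74: continue
        vis=0
        for n,d in D:
            i=imaging.camera_info(n); f=200/np.tan(np.radians(i['vertical_fov']/2)); T=np.linalg.inv(i['extrinsics'])
            P=(S+[x,y,0])@T[:3,:3].T+T[:3,3]
            u=np.round(P[:,0]/P[:,2]*f+i['cx']).astype(int); v=np.round(P[:,1]/P[:,2]*f+i['cy']).astype(int)
            ok=(u>=0)&(u<640)&(v>=0)&(v<400)&(P[:,2]>0)
            m=np.zeros(len(P)); m[ok]=d[v[ok],u[ok]]
            vis=max(vis,(m>P[:,2]+.012).sum())   # seen past the point: bowl cannot be there
        if vis<4: res.append((round(x,2),round(y,2)))
print(len(res),[r for r in res if r[0]>0]); print([r for r in res if r[0]<=0])
```

```text
Traceback (most recent call last):
ValueError: time passes only in moves, steps and waits
```

Run:
```python
from h import *
I={n:imaging.camera_info(n) for n in('top','side')}
D=[('top',np.load('top0.npy')),('side',np.load('side0.npy')),('top',cam('top')[1]),('side',cam('side')[1])]
a=np.linspace(0,2*np.pi,24,endpoint=False)
S=np.array([[r*np.cos(t),r*np.sin(t),z] for z,r in((.02,.027),(.045,.028),(.07,.0305)) for t in a])
G=[(x,y) for x in np.arange(-.3,.73,.02) for y in np.arange(-.72,.73,.02) if .2<np.hypot(x,y)<.74]
res=[]
for x,y in G:
        vis=0
        for n,d in D:
            i=I[n]; f=200/np.tan(np.radians(i['vertical_fov']/2)); T=np.linalg.inv(i['extrinsics'])
            P=(S+[x,y,0])@T[:3,:3].T+T[:3,3]
            u=np.round(P[:,0]/P[:,2]*f+i['cx']).astype(int); v=np.round(P[:,1]/P[:,2]*f+i['cy']).astype(int)
            ok=(u>=0)&(u<640)&(v>=0)&(v<400)&(P[:,2]>0)
            m=np.zeros(len(P)); m[ok]=d[v[ok],u[ok]]
            vis=max(vis,(m>P[:,2]+.012).sum())
        if vis<4: res.append((float(round(x,2)),float(round(y,2))))
print(len(res),[r for r in res if r[0]>0]); print([r for r in res if r[0]<=0])
```

```text
443 [(0.02, -0.52), (0.02, -0.5), (0.02, -0.48), (0.1, 0.7), (0.1, 0.72), (0.12, 0.62), (0.12, 0.64), (0.12, 0.66), (0.12, 0.68), (0.12, 0.7), (0.12, 0.72), (0.14, 0.56), (0.14, 0.58), (0.14, 0.6), (0.14, 0.62), (0.14, 0.64), (0.14, 0.66), (0.14, 0.68), (0.14, 0.7), (0.14, 0.72), (0.16, 0.54), (0.16, 0.56), (0.16, 0.58), (0.16, 0.6), (0.16, 0.62), (0.16, 0.64), (0.16, 0.66), (0.16, 0.68), (0.16, 0.7), (0.16, 0.72), (0.18, 0.52), (0.18, 0.54), (0.18, 0.56), (0.18, 0.58), (0.18, 0.6), (0.18, 0.62), (0.18, 0.64), (0.18, 0.66), (0.18, 0.68), (0.18, 0.7), (0.2, 0.52), (0.2, 0.54), (0.2, 0.56), (0.2, 0.58), (0.2, 0.6), (0.2, 0.62), (0.2, 0.64), (0.2, 0.66), (0.2, 0.68), (0.2, 0.7), (0.22, 0.54), (0.22, 0.56), (0.22, 0.58), (0.22, 0.6), (0.22, 0.62), (0.22, 0.64), (0.22, 0.66), (0.22, 0.68), (0.24, 0.56)]
[(-0.3, -0.66), (-0.3, -0.64), (-0.3, -0.62), (-0.3, -0.6), (-0.3, -0.58), (-0.3, -0.56), (-0.3, -0.54), (-0.3, -0.52), (-0.3, -0.5), (-0.3, -0.48), (-0.3, -0.46), (-0.3, -0.44), (-0.3, -0.42), (-0.3, -0.4), (-0.3, -0.38), (-0.3, -0.36), (-0.3, -0.34), (-0.3, -0.32), (-0.3, -0.3), (-0.3, -
[... 4915 characters left out ...]
0.22), (-0.06, 0.24), (-0.06, 0.26), (-0.04, -0.72), (-0.04, -0.7), (-0.04, -0.68), (-0.04, -0.66), (-0.04, -0.64), (-0.04, -0.62), (-0.04, -0.6), (-0.04, -0.58), (-0.04, -0.56), (-0.04, -0.54), (-0.04, -0.52), (-0.04, -0.5), (-0.04, -0.48), (-0.04, -0.46), (-0.04, 0.2), (-0.04, 0.22), (-0.02, -0.72), (-0.02, -0.7), (-0.02, -0.68), (-0.02, -0.66), (-0.02, -0.64), (-0.02, -0.62), (-0.02, -0.6), (-0.02, -0.58), (-0.02, -0.56), (-0.02, -0.54), (-0.02, -0.52), (-0.02, -0.5), (-0.02, -0.48), (-0.02, -0.46), (-0.02, 0.2), (0.0, -0.72), (0.0, -0.7), (0.0, -0.68), (0.0, -0.66), (0.0, -0.64), (0.0, -0.62), (0.0, -0.6), (0.0, -0.58), (0.0, -0.56), (0.0, -0.54), (0.0, -0.52), (0.0, -0.5), (0.0, -0.48)]
```

Only the strip right behind the roll, at the edge of reach, and the area behind the robot are unseen. Neither is a plausible work spot, so I take bowl_s as absent. The bowls are nested, the column is flush to within about 1 mm, and the jar and lid are untouched. Handing in.

```bash
python3 -c "
from workcell import bot; print(bot.job_done())"
```

```text
the job is handed in; nothing more can be done
None
```

Job handed in at about 40 s: bowl_l and bowl_m are nested in bowl_xl on the blue board, the four loose tubs stand flush to about 1 mm on the base tub, and the jar and lid were left alone; bowl_s was never seen and I took it as absent, though a strip behind the paper roll and the area behind the robot stayed out of view.

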